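Slide the taper mould off the heat and draw the candles

TASK

The four candles have come loose in the warmed taper mould: slide the mould along the station, flat on the surface and without lifting it, from the black warming plate onto the marble slab until its foot plate stands inside the outline marked there. Then take the lifting comb by its wooden bar, draw the four candles straight up out of the mould together, and finish while still holding them, level and still, over the mould with the tips a good two centimetres clear of its top; do not put them down or let go. Leave the mould standing in the outline and the other things on the table where they are.

Things in the scene. Friction and masses are not known exactly. Their poses are not given: they have to be found in the camera images.
- plate_mark (a point): centre of the copper-coloured outline on the black glass warming plate (small control box at its front), on the plate's top. Plate and marble slab share one fixed steel tray, 240 x 500 mm, flush, all 30 mm above the table; either may be on the left. The outlines' centres are 244 mm apart along this point's y. The mould starts roughly in this outline.
- slab_mark (a point): centre of the outline on the white marble slab, on its top, 30 mm above the table. The outline is a blue-grey rectangle, inside 90 mm along this point's x axis and 184 mm along its y axis. The mould's foot plate is to stand inside it, long side along y (either end first).
- mould_centre (a point): centre of the taper mould, 49 mm above its underside; z up, y along its length. Loose, about 0.45 kg, 98 mm tall: foot plate 66 x 160 x 6 mm, four upright aluminium tubes in a row along y, top plate 50 x 160 mm with four round openings (24 mm wide, at y = -51, -17, 17, 51 mm).
- mould_handle_a (a point): wooden handle at the mould's +y end: upright block 22 mm (mould x) x 18 mm (y) x 46 mm tall on a steel bracket, 11 mm clear of the mould's end. The point is 100 mm from the mould's centre along y, 80 mm above the mould's underside, 18 mm below the block's top, 28 mm above its foot. Grip it across the mould's x axis.
- mould_handle_b (a point): the same point on the like handle at the mould's -y end.
- mould_mouth (a point): centre of the mould's top face, 98 mm above its underside.
- comb_grip (a point): centre of the lifting comb's wooden bar, 16 mm thick (comb x), 66 mm long (comb y), 20 mm tall; 57 mm above the mould's top when seated; axes then as the mould's. Below it, on two thin posts, a steel strip 14 x 152 mm (its top 37 mm under this point) stands on the mould by end feet and carries four candles on pins. Loose, 0.17 kg with candles, balanced about the bar's middle.
- candle_tips (a point): middle of the row of the four candle tips, 140 mm below comb_grip. The candles are cream, 20 mm thick at the top and 16 mm lower down, with pointed tips; seated, they reach 83 mm down into the tubes, with 2 to 4 mm of play all round.
- shell_candle_centre (a point): bystander: cream shell candle, 52 x 78 x 46 mm, cooling on the slab behind the outline, centre half-way up. Leave it alone.
- scent_bottle_centre (a point): bystander: amber dropper bottle, 36 x 105 mm, behind the station. Leave it alone.
- wick_spool_centre (a point): bystander: spool of white cotton wick, 52 mm wide, 36 mm tall, on the table behind the station. Leave it alone.
- seal_stamp_centre (a point): bystander: brass seal stamp with a dark turned handle, 28 x 82 mm, standing to the right of the station. Leave it alone.
- tall_candle_centre (a point): bystander: pale ribbed pillar candle, 66 mm thick, 139 mm tall, to the right of the station. Leave it alone.
- clover_candle_centre (a point): bystander: cream four-lobed candle, 65 mm thick, 148 mm tall, to the left of the station. Leave it alone.

How it is judged:
On the way, in this order (a step that is already met when the one before it is completed fails the run):
1. the mould stands in the outline on the marble, candles still seated in it (x of mould_centre in the frame of slab_mark between -0.016 and 0.016 m and y of mould_centre in the frame of slab_mark between -0.016 and 0.016 m and angle between the y axis of mould_centre and the y axis of slab_mark, either way round below 0.2 rad and z of candle_tips in the frame of mould_mouth below -0.07 m), for 0.2 s.
2. the candles are drawn clear of the mould, upright (z of candle_tips in the frame of mould_mouth above 0.015 m and angle between comb_grip's own z axis and vertical below 0.1 rad), for 0.3 s.
At the end, for the whole second after the job is handed in: Comb gripped, level within 4 degrees, still (20 mm/s, 0.15 rad/s); tips 15 mm or more above the mould's top, row within 50 mm of straight over it, not touching it; mould upright and still in the marble's outline (centre within 16 mm along each side, yaw within 0.2 rad) (z of candle_tips in the frame of mould_mouth above 0.015 m and horizontal distance between candle_tips and mould_mouth below 0.05 m and angle between comb_grip's own z axis and vertical below 0.07 rad and linear speed of each of comb, mould below 0.02 m/s and angular speed of comb below 0.15 rad/s and contact force between the fingers and comb above 1 N and contact force between comb and mould below 0.05 N and x of mould_centre in the frame of slab_mark between -0.016 and 0.016 m and y of mould_centre in the frame of slab_mark between -0.016 and 0.016 m and angle between the y axis of mould_centre and the y axis of slab_mark, either way round below 0.2 rad and angle between mould_centre's own z axis and vertical below 0.05 rad); the arm keeps its last pose, push and grip.
It fails at once if the mould is lifted off the station (more than 8 mm) or leaves it (height (world z) of mould_centre above 0.087 m or height (world z) of mould_centre below 0.069 m).
It fails at once if the mould is tipped (over 9 degrees) (angle between mould_centre's own z axis and vertical above 0.16 rad).
It fails at once if the candles are drawn askew (over 11 degrees) (angle between comb_grip's own z axis and vertical above 0.2 rad).
It fails at once if the candles are drawn before the mould is off the warming plate (z of candle_tips in the frame of mould_mouth above -0.05 m and horizontal distance between mould_centre and slab_mark above 0.06 m).
It fails at once if a bystander is pushed away (over 20 mm) (distance of any of shell_candle_centre, scent_bottle_centre, wick_spool_centre, seal_stamp_centre, tall_candle_centre, clover_candle_centre from where it was at the start of the episode above 0.02 m).
It also fails if it takes over 53 s, if anything falls off the work surface, if the arm or the gripper's body presses on something with over 40 N, if the wrist force passes 120 N, or if a joint passes its speed limit or range.

ROBOT

A 7-joint arm with a two-finger parallel gripper is mounted at the origin on a cart in front of the work surface, level with it; the furniture and walls round the work are solid. World frame = base frame: x ahead of the robot, y to its left, z up, the work surface at z = 0. Lengths are in m, angles in rad, forces in N, time in s.
With the tool pointing down it reaches from about 0.425 to 0.925 m from the base axis. Payload 6.8 kg.
Tool frame: the origin (TCP) lies midway between the tips of the shut fingers; the grasp point (between the pads) lies 19 mm behind it; z points along the fingers, x is the direction in which the jaws open and shut, and the axes are right-handed (so a half turn about z gives the same grasp; the last joint's range is limited). The gripper opens to 85 mm and grips with 20 to 120 N. Pads are 22 mm wide; open, the fingers measure 114 mm over their backs; the gripper's body (76 mm by 85 mm) begins 54 mm behind the grasp point. The pads swing forward as they close: fully open they stand 13 mm farther back than shut.
Start: joints at [-1.232, 0.477, 0.022, 1.555, -0.011, 1.109, -0.083], TCP at [0.292, 0.609, 0.231] pointing down, gripper open.
Joint ranges: [-2.96, 2.96], [-0.34, 2.1], [-1.41, 1.46], [0.24, 2.44], [-1.37, 4.51], [0.17, 1.92], [-2.96, 2.96]. Speed limits (rad/s): [2.39, 2.39, 3.14, 3.14, 3.14, 3.14, 3.14].

INTERFACE

Orientations are given as a unit quaternion [w, x, y, z].
In Python, from station import bot gives the robot as it stands.
- The arm moves only by the tool step_arm, never from a script. Its argument "increments" is a list of rows, each a list of 7 numbers: the shift along the tool's x, y, z in cm, then the turn, a rotation vector about the tool's x, y, z in degrees, then the closure, from 0 (fully open) to 1 (shut). A call has 1 to 20 rows; each row shifts and turns the commanded pose from where the row before left it, along the tool's axes as they then stand; what a row does not reach is not made up. A row lasts 1/10 s, in which the tool goes at most 50 mm and 8.59 degrees, less where a joint would pass 70% of its speed; a pose out of reach is approached as far as the arm can. A call is refused whole if a number of a shift passes 5 or a number of a turn 8.59, either way. A call with a gripper value outside its range is refused whole. The fingers move at their own pace and stop on an object; "squeeze" is the grip in N (left out, the last holds). Time passes only in rows, so rows that do not move let the fingers close. It gives the time, the measured TCP pose, the force and the opening at its end, in the units of the state.
- bot.get_obs(): the state, without advancing time (a new reading comes with each control period).
- bot.read_camera(name): name is "scene" or "top" or "wrist"; returns a dict with "pixels" (384x512x3 uint8, red, green, blue), "vertical_fov" (degrees; the focal length in pixels is half the picture's height over the tangent of half this angle, whatever the lens; pixels are square), "cx", "cy" (the principal point, pixels), "camera_from_world" (4x4, takes a point from world to camera coordinates). Camera axes: x right, y down, z forward; pixel columns grow to the right and rows downward; lengths in m; the calibration is good to about 2 mm. A picture is of the moment at which its call begins. There is no depth.
- bot.hand_in(): hands the job in, once; it reports no verdict.
Trained networks look in a picture, given as the dict that the camera call returned (one of the last four; its "shot" number tells which), for a name from the list of things; names that differ only in an ending like _2 or _b are one class to them, and where a whole thing is asked for, a point or a joint stands for the part that bears it (a point fixed in the world has none). Each returns a list of dicts, best first, with "score" (0 to 1); they miss things now and then, are a little off and sometimes report something else, mostly with a low value. They report only what shows in the picture. A call takes as long as a camera call.
- bot.find_in(picture, query): "point" ([column, row] in pixels, amid what is visible of it).
- bot.cut_out(picture, query): "pixels" (384x512 bool, what is visible of it) and "point" ([column, row] in pixels, amid what is visible of it).
- bot.pinpoint(picture, query): "point" ([column, row] in pixels: a listed point, or the origin of a listed thing).
The state is a dict: "t": time; "q": joint angles; "joint_vel": joint speeds; "joint_torque": joint torques, N m; "eef_pos": TCP position; "tool_rot": TCP orientation; "contact_force": force on the tool from outside, world axes, zero at the start; "torque": the same for the moment, N m; "gripper_width": opening from 0.0 (shut) to 1.0 (fully open).
Only numpy, scipy, OpenCV 4.12 (cv2) and the standard library are available. Lean on these libraries where they do the work, as an engineer would, in place of code of your own. Each camera call takes 0.05 s, during which the arm holds its last target.

## Working session

There is one attempt and no reset: what is moved stays moved. The work goes in short steps, Python scripts to look and compute and a tool call to move; the robot and the scene stay as the last step left them, time stands still between calls to the robot, and variables do not carry over. Pictures are saved under pics/ and viewed, and the job is handed in when it is done.

Besides the shell and the picture viewer there is one more tool, called after "Request:" as name([rows], argument=value, ...), one row to a line, values as JSON. step_arm: Moves the arm, as the interface text tells. Its arguments: {"type":"object","properties":{"increments":{"type":"array"},"squeeze":{"type":"number"}},"required":["increments"]}

```bash
mkdir -p pics
cat > h.py <<'E'
import numpy as np,cv2
from station import bot
def ray(p,px):
    f=192/np.tan(np.radians(p["vertical_fov"])/2)
    d=np.array([(px[0]-p["cx"])/f,(px[1]-p["cy"])/f,1.0])
    T=np.array(p["camera_from_world"]);R=T[:3,:3];t=T[:3,3]
    return -R.T@t, R.T@d
def atz(p,px,z):
    o,d=ray(p,px); return o+d*(z-o[2])/d[2]
def proj(p,w):
    f=192/np.tan(np.radians(p["vertical_fov"])/2)
    T=np.array(p["camera_from_world"]);c=T[:3,:3]@np.array(w)+T[:3,3]
    return c[0]/c[2]*f+p["cx"],c[1]/c[2]*f+p["cy"]
def tri(obs):
    A=np.zeros((3,3));b=np.zeros(3)
    for p,px in obs:
        o,d=ray(p,px);d=d/np.linalg.norm(d);M=np.eye(3)-np.outer(d,d);A+=M;b+=M@o
    return np.linalg.solve(A,b)
def save(p,n): cv2.imwrite("pics/"+n+".png",cv2.cvtColor(p["pixels"],cv2.COLOR_RGB2BGR))
E
python3 - <<'E'
from h import *
np.set_printoptions(precision=4,suppress=True)
P={n:bot.read_camera(n) for n in("scene","top","wrist")}
for n in P:
    save(P[n],n+"0"); o,_=ray(P[n],(0,0)); print(n,o)
Z=dict(plate_mark=.03,slab_mark=.03,mould_centre=.079,mould_handle_a=.11,mould_handle_b=.11,mould_mouth=.128,comb_grip=.185)
for q,z in Z.items():
    for n in P:
        for r in bot.pinpoint(P[n],q)[:2]:
            print(q,n,round(r["score"],2),np.round(r["point"],1),atz(P[n],r["point"],z))
print(bot.get_obs())
E
```

```text
scene [-0.0086 -0.8051  0.7676]
top [0.367  0.0249 1.8102]
wrist [0.215  0.6454 0.3732]
plate_mark scene 0.93 [207.8 211. ] [0.5006 0.1644 0.03  ]
plate_mark scene 0.61 [297.7 202.8] [0.7849 0.0285 0.03  ]
plate_mark top 0.98 [230.7 215.7] [0.5032 0.1416 0.03  ]
slab_mark scene 0.64 [258.1 249.1] [ 0.5221 -0.0952  0.03  ]
slab_mark top 0.64 [293.4 210.5] [ 0.5247 -0.094   0.03  ]
mould_centre scene 0.64 [211.4 200.4] [0.5075 0.1474 0.079 ]
mould_centre top 0.74 [228.  207.3] [0.5301 0.1488 0.079 ]
mould_centre top 0.49 [225.2 212.2] [0.5121 0.1588 0.079 ]
mould_handle_a scene 0.89 [225.8 205.4] [0.5062 0.0543 0.11  ]
mould_handle_a scene 0.8 [196.5 181. ] [0.5048 0.2401 0.11  ]
mould_handle_a top 0.92 [198.  217.8] [0.4885 0.2536 0.11  ]
mould_handle_a top 0.76 [256.  210.6] [0.5162 0.0458 0.11  ]
mould_handle_b scene 0.89 [225.8 205.4] [0.5062 0.0543 0.11  ]
mould_handle_b scene 0.8 [196.5 181. ] [0.5048 0.2401 0.11  ]
mould_handle_b top 0.92 [198.  217.8] [0.4885 0.2536 0.11  ]
mould_handle_b top 0.76 [256.  210.6] [0.5162 0.0458 0.11  ]
mould_mouth scene 0.65 [209.7 188.1] [0.5035
[... 174 characters left out ...]
963 0.1615 0.185 ]
comb_grip scene 0.28 [213.4 156.4] [0.5739 0.2374 0.185 ]
comb_grip top 0.78 [223.4 210.6] [0.5086 0.1569 0.185 ]
comb_grip top 0.19 [227.9 143.8] [0.7433 0.1456 0.185 ]
{'t': 1.2, 'q': array([-1.2321,  0.477 ,  0.0224,  1.5554, -0.0115,  1.1093, -0.0831]), 'joint_vel': array([ 0.0004, -0.0006,  0.0014, -0.0009, -0.001 , -0.0008,  0.0012]), 'joint_torque': array([ -0.0001, -59.6338,   1.6058, -28.1544,   0.0123,   0.0015,
        -0.    ]), 'eef_pos': array([0.2916, 0.6087, 0.2313]), 'tool_rot': array([-0.    ,  0.8462,  0.5329, -0.    ]), 'contact_force': array([ 0.0546, -0.8379, -0.4983]), 'torque': array([-0.0086, -0.0418,  0.0144]), 'gripper_width': 0.9987428559084207}
```

Run:
```python
import cv2
for n,(a,b,c,d) in dict(top0=(130,280,150,350),scene0=(120,320,120,390)).items():
    i=cv2.imread(f"pics/{n}.png")[a:b,c:d]; cv2.imwrite(f"pics/{n}c.png",cv2.resize(i,None,fx=4 if n=='top0' else 2.9,fy=4 if n=='top0' else 2.9,interpolation=cv2.INTER_CUBIC)[:600,:800])
```

```text
(no output)
```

View pics/top0c.png

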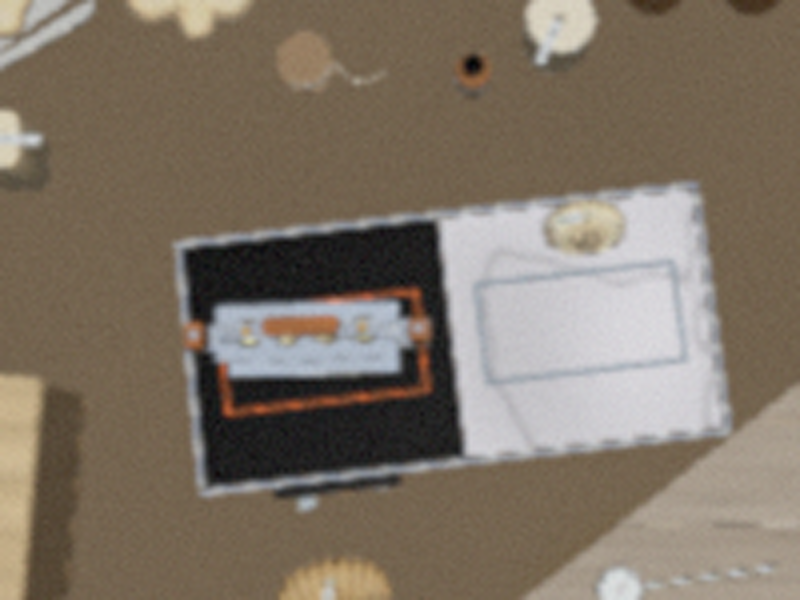

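View pics/scene0c.png

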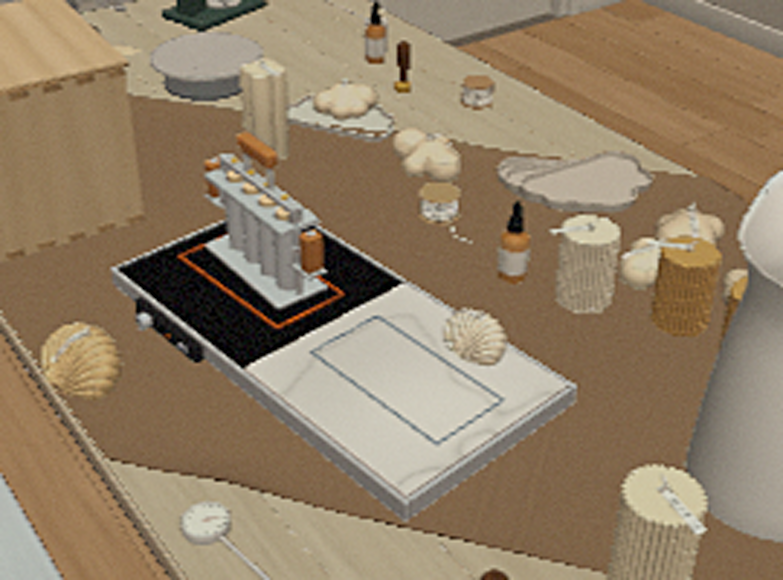

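View pics/scene0.png

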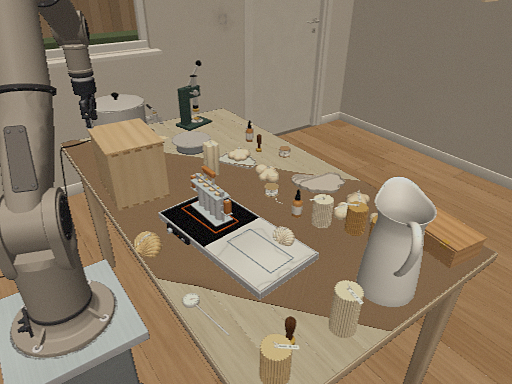

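Run:
```python
from h import *
np.set_printoptions(precision=4,suppress=True)
p=bot.read_camera("top"); s=bot.read_camera("scene")
g=cv2.cvtColor(p["pixels"],cv2.COLOR_RGB2BGR)
def C(l,z): return np.array([atz(p,(150+(x-1.5)/4,130+(y-1.5)/4),z) for x,y in l])
def yaw(v): return np.degrees(np.arctan2(-v[0],v[1]))
sl=C([(478,284),(672,262),(686,360),(492,382)],.03)
print("slab",sl.mean(0),yaw(sl[0]-sl[1]),yaw(sl[3]-sl[2]),np.linalg.norm(sl[0]-sl[1]),np.linalg.norm(sl[0]-sl[3]))
t=C([(176,242),(698,183),(730,432),(204,494)],.03)
print("tray",t.mean(0),yaw(t[0]-t[1]),yaw(t[3]-t[2]),np.linalg.norm(t[0]-t[1]),np.linalg.norm(t[0]-t[3]))
h=C([(195,336),(418,328)],.128);print("handles",h,h.mean(0),yaw(h[0]-h[1]),np.linalg.norm(h[0]-h[1]))
m=C([(212,306),(402,300),(402,374),(216,378)],.128);print("mould",m.mean(0),yaw(m[0]-m[1]),yaw(m[3]-m[2]))
# scene refinements: pinpoint again + segmentation
for P,n in((p,'top'),(s,'scene')):
  for q,z in (("mould_handle_a",.11),("comb_grip",.185),("mould_mouth",.128),("slab_mark",.03),("mould_centre",.079)):
    for r in bot.pinpoint(P,q)[:2]:
      print(n,q,round(r["score"],2),np.round(r["point"],1),atz(P,r["point"],z))
def Cs(l,z): return np.array([atz(s,(120+(x-1)/2.9,120+(y-1)/2.9),z) for x,y in l])
sl=Cs([(377,317),(503,401),(437,443),(312,353)],.03)
print("slab scene",sl.mean(0),yaw(sl[0]-sl[1]),yaw(sl[3]-sl[2]),np.linalg.norm(sl[0]-sl[1]),np.linalg.norm(sl[0]-sl[3]))
```

```text
slab [ 0.5264 -0.1006  0.03  ] 6.984513405312074 6.936783754993813 0.18459868948371239 0.09326234241692657
tray [0.5114 0.0213 0.03  ] 7.000002581295256 7.15068194013507 0.4982144687045649 0.23828506880929595
handles [[0.5021 0.2502 0.128 ]
 [0.5109 0.0522 0.128 ]] [0.5065 0.1512 0.128 ] 2.5388097180190536 0.1982004494559156
mould [0.4999 0.1497 0.128 ] 2.2968197212813775 1.7086635633783744
top mould_handle_a 0.93 [198.3 212.6] [0.5072 0.253  0.11  ]
top mould_handle_a 0.61 [255.7 212.1] [0.5107 0.0468 0.11  ]
top comb_grip 0.56 [224.5 210. ] [0.5107 0.1531 0.185 ]
top mould_mouth 0.69 [226.2 213.3] [0.5041 0.1514 0.128 ]
top mould_mouth 0.67 [231.  217.4] [0.4896 0.134  0.128 ]
top slab_mark 0.96 [295.  211.4] [ 0.5214 -0.1     0.03  ]
top mould_centre 0.67 [226.4 209.8] [0.5209 0.1545 0.079 ]
top mould_centre 0.2 [229.7 210.3] [0.5192 0.1424 0.079 ]
scene mould_handle_a 0.88 [224.8 206.2] [0.5013 0.0523 0.11  ]
scene mould_handle_a 0.68 [198.1 182. ] [0.506 0.231 0.11 ]
scene comb_grip 0.95 [202.5 167.7] [0.5033 0.1863 0.185 ]
scene mould_mouth 0.77 [213.5 187.9] [0.5142 0.1407 0.128 ]
scene slab_mark 0.79 [259.4 248.2] [ 0.5277 -0.0941  0.03  ]
scene mould_centre 0.67 [209.3 198.5] [0.5077 0.1616 0.079 ]
slab scene [ 0.5245 -0.0978  0.03  ] 7.011442352536234 7.57345919107127 0.18658842748846838 0.09239384834310668
```

Request:
step_arm([
  [0, 0, -1, 0, 0, 7.75, 0],
  [0, 0, -1, 0, 0, 7.75, 0],
  [0, 0, -1, 0, 0, 7.75, 0],
  [0, 0, -1, 0, 0, 7.75, 0],
  [0, 0, -1, 0, 0, 7.75, 0],
  [0, 0, -1, 0, 0, 7.75, 0],
  [0, 0, -1, 0, 0, 7.75, 0.2],
  [0, 0, -1, 0, 0, 7.75, 0.2],
])

```text
t: 2.6
eef_pos: [0.2916, 0.6087, 0.3117]
tool_rot: [-0.0, 1.0, 0.018, -0.0]
contact_force: [0.1, 0.6, 0.1]
gripper_width: 0.799
```

Request:
step_arm([
  [1.65, 4.7, 0, 0, 0, 0, 0.2],
  [1.65, 4.7, 0, 0, 0, 0, 0.2],
  [1.65, 4.7, 0, 0, 0, 0, 0.2],
  [1.65, 4.7, 0, 0, 0, 0, 0.2],
  [1.65, 4.7, 0, 0, 0, 0, 0.2],
  [1.65, 4.7, 0, 0, 0, 0, 0.2],
  [1.65, 4.7, 0, 0, 0, 0, 0.2],
  [1.65, 4.7, 0, 0, 0, 0, 0.2],
  [1.65, 4.7, 0, 0, 0, 0, 0.2],
  [1.65, 4.7, 0, 0, 0, 0, 0.2],
  [1.65, 4.7, 0, 0, 0, 0, 0.2],
  [1.65, 4.7, 0, 0, 0, 0, 0.2],
])

```text
t: 3.8
eef_pos: [0.5135, 0.0516, 0.3118]
tool_rot: [-0.0, 1.0, 0.021, 0.0]
contact_force: [1.2, 0.4, -0.6]
gripper_width: 0.8
```

Run:
```python
from h import *
np.set_printoptions(precision=4,suppress=True)
o=bot.get_obs();print(o["eef_pos"],o["tool_rot"])
p=bot.read_camera("wrist");save(p,"wrist1");print(ray(p,(0,0))[0])
for q,z in (("mould_handle_a",.11),("comb_grip",.185),("mould_mouth",.128),("mould_centre",.079)):
    for r in bot.pinpoint(p,q)[:2]: print(q,round(r["score"],2),np.round(r["point"],1),atz(p,r["point"],z))
for w in ((.5105,.051,.128),(.502,.2502,.128),(.506,.151,.195)): print(proj(p,w))
```

```text
[0.5135 0.0516 0.3118] [-0.0005  0.9998  0.0211  0.0005]
[0.5097 0.1364 0.4546]
mould_handle_a 0.9 [252.  158.4] [0.5105 0.0528 0.11  ]
mould_handle_a 0.44 [478.3  58.6] [0.722  0.1591 0.11  ]
comb_grip 0.92 [250.1  51.3] [0.5057 0.152  0.185 ]
mould_mouth 0.67 [246.4  55.4] [0.5016 0.1518 0.128 ]
mould_centre 0.78 [252.5  59. ] [0.5069 0.1509 0.079 ]
(np.float64(251.84122632266107), np.float64(164.41403070909348))
(np.float64(251.0135079459708), np.float64(-76.15981865320438))
(np.float64(250.31784433488306), np.float64(51.977278397676145))
```

View pics/wrist1.png

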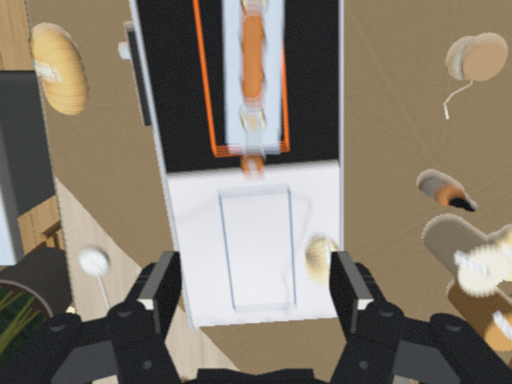

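Request:
step_arm([
  [-0.25, 0, 2.5, 0, 0, 0, 0.2],
  [0, 0, 2.5, 0, 0, 0, 0.3],
  [0, 0, 2.5, 0, 0, 0, 0.3],
  [0, 0, 2.5, 0, 0, 0, 0.4],
  [0, 0, 2.5, 0, 0, 0, 0.4],
  [0, 0, 2.5, 0, 0, 0, 0.4],
  [0, 0, 2.5, 0, 0, 0, 0.4],
  [0, 0, 2.5, 0, 0, 0, 0.4],
])

```text
t: 4.85
eef_pos: [0.5101, 0.056, 0.1102]
tool_rot: [-0.001, 1.0, 0.023, -0.0]
contact_force: [0.2, -0.5, 0.6]
gripper_width: 0.601
```

Run:
```python
from h import *
np.set_printoptions(precision=4,suppress=True)
o=bot.get_obs();print(o["eef_pos"],o["contact_force"])
p=bot.read_camera("wrist");save(p,"wrist2")
s=bot.read_camera("scene");cv2.imwrite("pics/scene2.png",cv2.resize(cv2.cvtColor(s["pixels"][120:270,120:320],cv2.COLOR_RGB2BGR),None,fx=4,fy=4,interpolation=cv2.INTER_CUBIC))
for q,z in (("mould_handle_a",.11),):
    for r in bot.pinpoint(p,q)[:2]: print(q,round(r["score"],2),np.round(r["point"],1),atz(p,r["point"],z))
```

```text
[0.5101 0.056  0.1102] [ 0.1663 -0.5218  0.6463]
mould_handle_a 0.77 [252.8 263.6] [0.5091 0.0539 0.11  ]
```

View pics/wrist2.png

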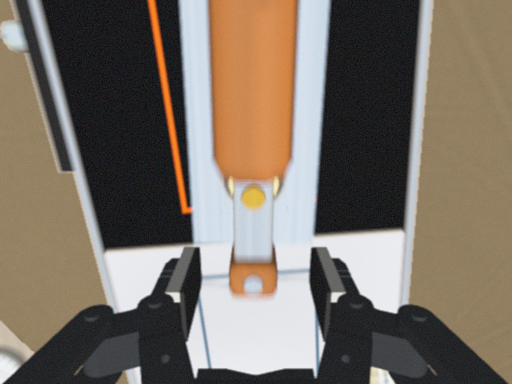

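View pics/scene2.png

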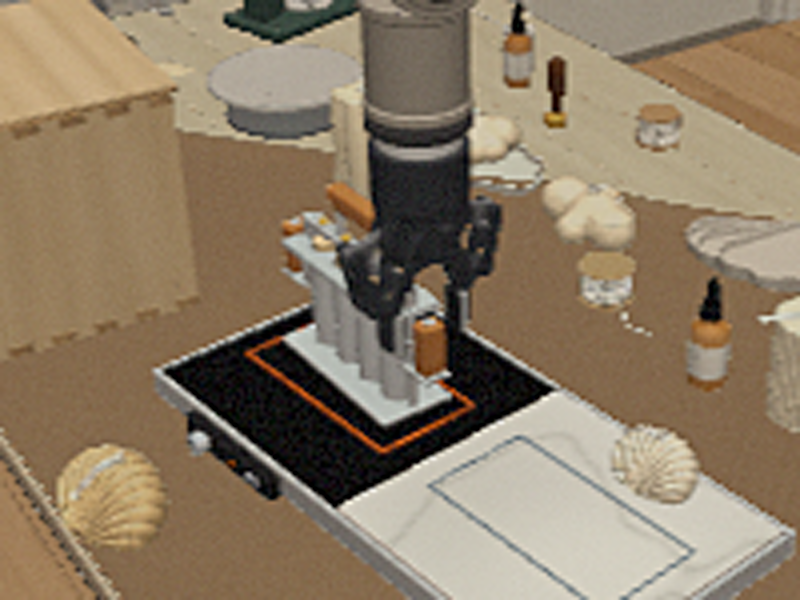

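Request:
step_arm([
  [0, 0.35, 0.9, 0, 0, 0, 0.4],
  [0, 0, 0.9, 0, 0, 0, 0.4],
  [0, 0, 0, 0, 0, 0, 0.5],
  [0, 0, 0, 0, 0, 0, 0.6],
  [0, 0, 0, 0, 0, 0, 0.7],
  [0, 0, 0, 0, 0, 0, 0.75],
  [0, 0, 0, 0, 0, 0, 0.8],
  [0, 0, 0, 0, 0, 0, 0.85],
  [0, 0, 0, 0, 0, 0, 0.9],
  [0, 0, 0, 0, 0, 0, 0.9],
], squeeze=30)

```text
t: 6.0
eef_pos: [0.5109, 0.0499, 0.0937]
tool_rot: [-0.0, 1.0, 0.021, 0.0]
contact_force: [-1.7, -0.7, 5.7]
gripper_width: 0.254
```

Run:
```python
from h import *
np.set_printoptions(precision=4,suppress=True)
o=bot.get_obs();print(o["eef_pos"],o["tool_rot"],o["contact_force"],o["torque"],o["gripper_width"])
p=bot.read_camera("wrist");save(p,"wrist3")
s=bot.read_camera("scene");cv2.imwrite("pics/scene3.png",cv2.resize(cv2.cvtColor(s["pixels"][120:270,120:320],cv2.COLOR_RGB2BGR),None,fx=4,fy=4,interpolation=cv2.INTER_CUBIC))
```

```text
[0.5109 0.0499 0.0937] [-0.0001  0.9998  0.0211  0.0001] [-1.6945 -0.7298  5.6715] [-0.0726  0.4365  0.1969] 0.25417566630802246
```

View pics/scene3.png

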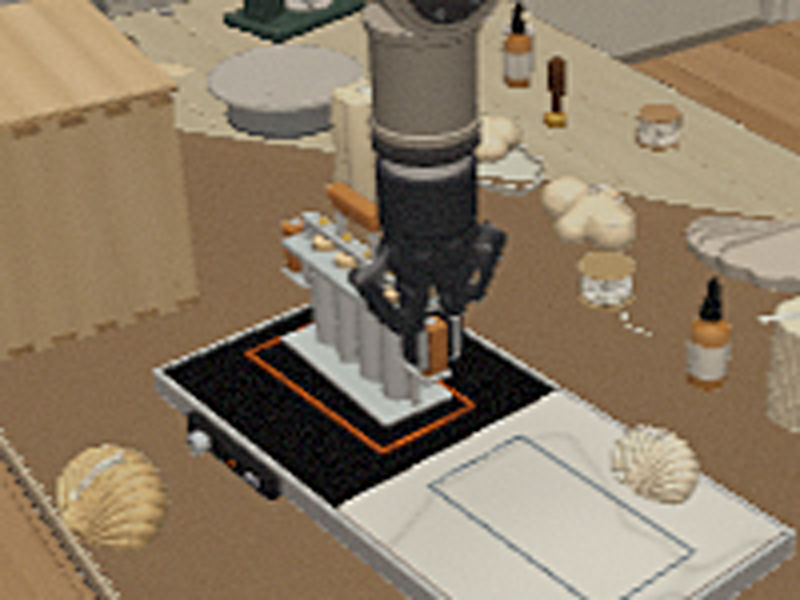

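View pics/wrist3.png

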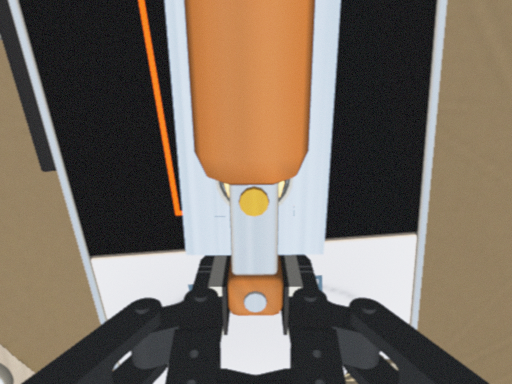

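Request:
step_arm([
  [0, 0, -0.1, 0, 0, 0, 0.9],
  [0.035, 0.4, 0, 0, 0, -0.23, 0.9],
  [0.035, 0.8, 0, 0, 0, -0.23, 0.9],
  [0.035, 1.2, 0, 0, 0, -0.23, 0.9],
  [0.035, 1.4, 0, 0, 0, -0.23, 0.9],
  [0.035, 1.4, 0, 0, 0, -0.23, 0.9],
  [0.035, 1.4, 0, 0, 0, -0.23, 0.9],
  [0.035, 1.4, 0, 0, 0, -0.23, 0.9],
])

```text
t: 6.9
eef_pos: [0.5174, -0.0317, 0.0941]
tool_rot: [0.0, 0.999, 0.035, -0.0]
contact_force: [-0.8, 0.9, -3.5]
gripper_width: 0.254
```

Run:
```python
from h import *
np.set_printoptions(precision=4,suppress=True)
s=bot.read_camera("scene");cv2.imwrite("pics/scene4.png",cv2.resize(cv2.cvtColor(s["pixels"][120:270,120:320],cv2.COLOR_RGB2BGR),None,fx=4,fy=4,interpolation=cv2.INTER_CUBIC))
o=bot.get_obs();print(o["eef_pos"],o["tool_rot"],o["contact_force"],o["torque"],o["gripper_width"])
```

```text
[ 0.5175 -0.0347  0.0944] [0.0011 0.9995 0.0331 0.0001] [-0.2834 -1.6842 -2.4062] [-0.2217  0.0246  0.0854] 0.2548219608619497
```

View pics/scene4.png

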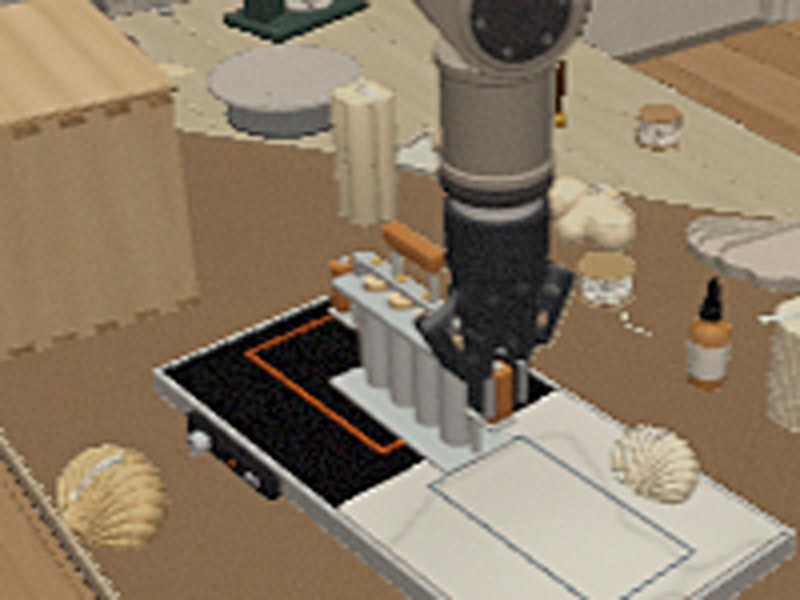

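Request:
step_arm([
  [0.04, 1.4, 0.05, 0, 0, -0.23, 0.9],
  [0.04, 1.4, 0, 0, 0, -0.23, 0.9],
  [0.04, 1.4, 0, 0, 0, -0.23, 0.9],
  [0.04, 1.4, 0, 0, 0, -0.23, 0.9],
  [0.04, 1.4, 0, 0, 0, -0.23, 0.9],
  [0.04, 1.4, 0, 0, 0, -0.23, 0.9],
  [0.04, 1.4, 0, 0, 0, -0.23, 0.9],
  [0.04, 1.4, 0, 0, 0, -0.23, 0.9],
  [0.04, 1.4, 0, 0, 0, -0.23, 0.9],
  [0.04, 1.2, 0, 0, 0, -0.23, 0.9],
  [0.04, 1.0, 0, 0, 0, -0.23, 0.9],
  [0.04, 0.8, 0, 0, 0, -0.23, 0.9],
  [0.04, 0.6, 0, 0, 0, -0.23, 0.9],
  [0.04, 0.4, 0, 0, 0, -0.23, 0.9],
  [0, 0, 0, 0, 0, 0, 0.9],
  [0, 0, 0, 0, 0, 0, 0.9],
])

```text
t: 8.55
eef_pos: [0.5387, -0.1954, 0.0939]
tool_rot: [0.001, 0.998, 0.063, 0.0]
contact_force: [-0.0, -2.0, -1.2]
gripper_width: 0.254
```

Run:
```python
from h import *
np.set_printoptions(precision=4,suppress=True)
def big(p,n,a,b,c,d): cv2.imwrite(f"pics/{n}.png",cv2.resize(cv2.cvtColor(p["pixels"][a:b,c:d],cv2.COLOR_RGB2BGR),None,fx=4,fy=4,interpolation=cv2.INTER_CUBIC))
s=bot.read_camera("scene");big(s,"scene5",150,300,160,360)
t=bot.read_camera("top");big(t,"top5",140,280,170,370)
w=bot.read_camera("wrist");save(w,"wrist5")
o=bot.get_obs();print(o["eef_pos"],o["tool_rot"],o["contact_force"],o["torque"],o["gripper_width"])
for P,n in((t,'top'),(s,'scene'),(w,"wrist")):
  for q,z in (("mould_handle_a",.11),("comb_grip",.185),("mould_mouth",.128),("mould_centre",.079)):
    for r in bot.pinpoint(P,q)[:2]:
      print(n,q,round(r["score"],2),np.round(r["point"],1),atz(P,r["point"],z))
```

```text
[ 0.5387 -0.1953  0.094 ] [0.0006 0.998  0.0629 0.0003] [-0.5206 -2.4067 -0.8719] [-0.5127 -0.0275  0.0294] 0.255735918593357
top mould_handle_a 0.93 [267.9 211.7] [0.5125 0.003  0.11  ]
top mould_handle_a 0.74 [266.6 147.8] [0.7469 0.0093 0.11  ]
top comb_grip 0.67 [294.9 208.7] [ 0.5172 -0.0888  0.185 ]
top mould_mouth 0.93 [294.9 209.8] [ 0.5186 -0.0928  0.128 ]
top mould_mouth 0.49 [265.2 145.1] [0.7528 0.0146 0.128 ]
top mould_centre 0.55 [294.4 202.9] [ 0.5484 -0.0944  0.079 ]
top mould_centre 0.16 [297.2 190.1] [ 0.5958 -0.1048  0.079 ]
scene mould_handle_a 0.94 [282.  242.4] [ 0.5339 -0.1867  0.11  ]
scene mould_handle_a 0.76 [237.3 213.5] [ 0.5109 -0.0028  0.11  ]
scene comb_grip 0.67 [255. 207.] [ 0.5084 -0.0959  0.185 ]
scene comb_grip 0.63 [346.6 313.2] [ 0.4373 -0.497   0.185 ]
scene mould_mouth 0.65 [262.1 221.2] [ 0.5331 -0.0971  0.128 ]
scene mould_mouth 0.33 [256.6 204.9] [ 0.5697 -0.0199  0.128 ]
wrist mould_handle_a 0.98 [253.3 275.5] [ 0.5376 -0.1936  0.11  ]
wrist comb_grip 0.63 [250.9 273. ] [ 0.5313 -0.1442  0.185 ]
```

View pics/scene5.png

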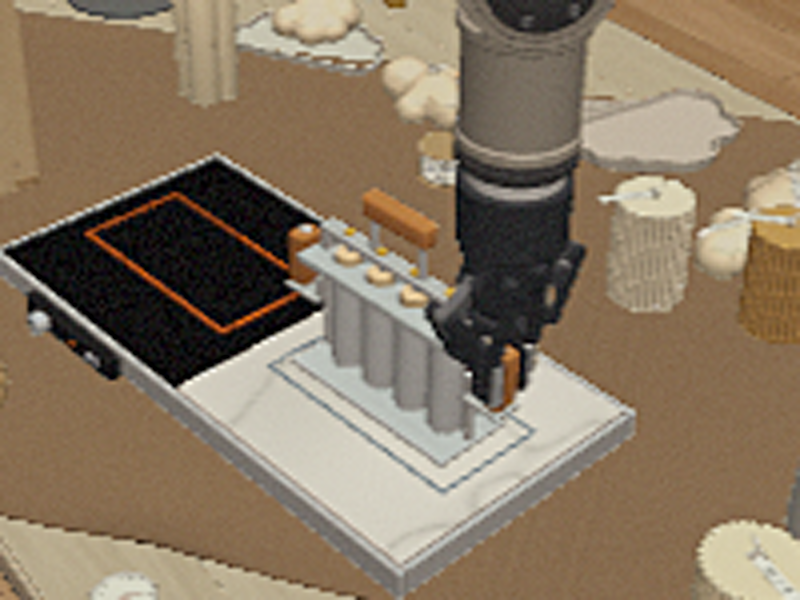

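View pics/top5.png

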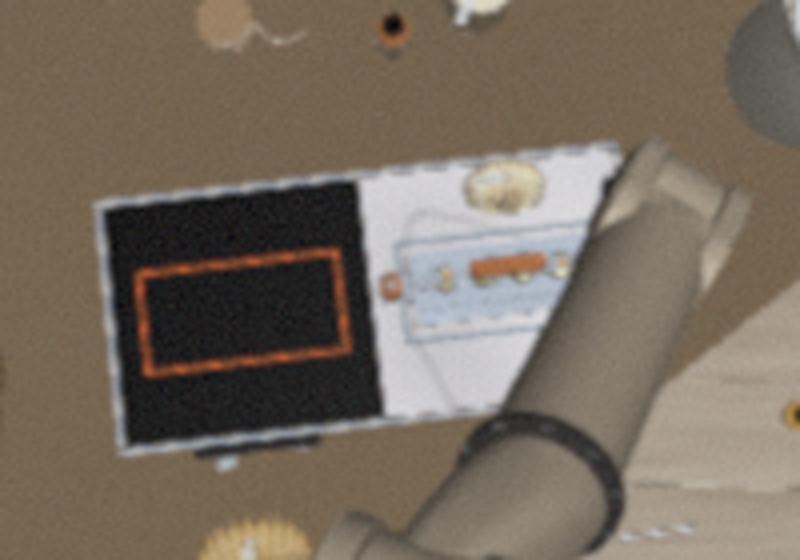

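View pics/wrist5.png

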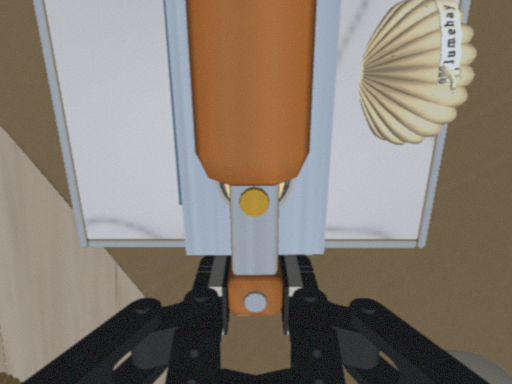

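Run:
```python
from h import *
np.set_printoptions(precision=4,suppress=True)
s=bot.read_camera("scene")
i=cv2.cvtColor(s["pixels"][225:285,215:305],cv2.COLOR_RGB2BGR);cv2.imwrite("pics/scene6.png",cv2.resize(i,None,fx=8,fy=8,interpolation=cv2.INTER_CUBIC))
def A(c,x,y,z): 
    y_=np.radians(7); d=np.array(c); return d+x*np.array([np.cos(y_),np.sin(y_)])+y*np.array([-np.sin(y_),np.cos(y_)])
sc=(.5262,-.0998)
for nm,X,Y,z in(("outline",.045,.092,.03),("foot",.033,.08,.036)):
  for a in(-1,1):
    for b in(-1,1):
      w=A(sc,a*X,b*Y,z); u=proj(s,(*w,z)); print(nm,a,b,(u[0]-215)*8+4,(u[1]-225)*8+4)
print(bot.get_obs()["eef_pos"])
```

```text
outline -1 -1 453.99970739449736 384.94357847735955
outline -1 1 112.27560805190024 134.48372894360386
outline 1 -1 631.678108122906 267.6258489195611
outline 1 1 288.25826093639716 38.75490612664953
foot -1 -1 454.75932302023875 337.928096005342
foot -1 1 156.64668903332063 123.43128047408663
foot 1 -1 585.3636603044238 253.3121693320527
foot 1 1 286.1597207370512 52.56188654499988
[ 0.5386 -0.1945  0.0938]
```

View pics/scene6.png

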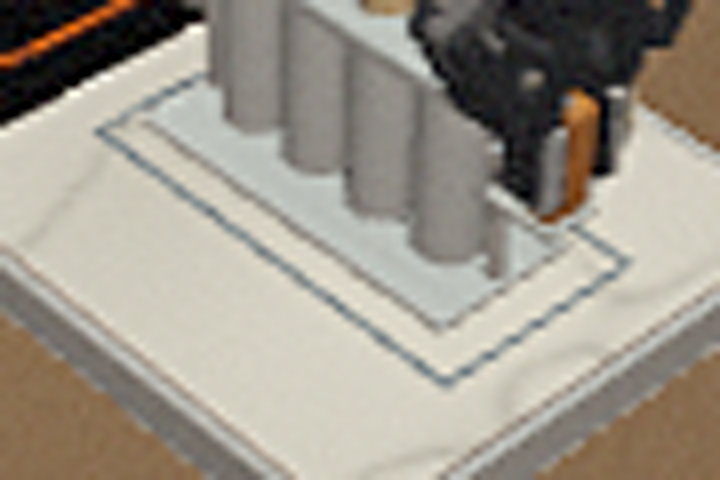

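Request:
step_arm([
  [0, 0.2, 0, 0, 0, 0, 0.9],
  [0, 0.2, 0, 0, 0, 0, 0.9],
  [0, 0.1, 0, 0, 0, 0, 0.9],
  [0, 0, 0, 0, 0, 0, 0.9],
  [0, 0, 0, 0, 0, 0, 0.7],
  [0, 0, 0, 0, 0, 0, 0.6],
  [0, 0, 0, 0, 0, 0, 0.5],
  [0, 0, 0, 0, 0, 0, 0.4],
  [0, 0, 0, 0, 0, 0, 0.4],
  [0, 0, 0, 0, 0, 0, 0.4],
])

```text
t: 10.35
eef_pos: [0.5392, -0.1996, 0.0938]
tool_rot: [0.0, 0.998, 0.063, -0.0]
contact_force: [1.2, -1.2, -0.5]
gripper_width: 0.601
```

Request:
step_arm([
  [0, 0, -1, 0, 0, 0, 0.4],
  [0, 0, -2, 0, 0, 0, 0.4],
  [0, 0, -2.5, 0, 0, 0, 0.4],
  [0, 0, -2.5, 0, 0, 0, 0.4],
  [0, 0, -2.5, 0, 0, 0, 0.3],
  [0, 0, -2.5, 0, 0, 0, 0.3],
  [0, 0, -2.5, 0, 0, 0, 0.3],
  [0, 0, -2.5, 0, 0, 0, 0.3],
  [0, 0, -1, 0, 0, 0, 0.3],
  [0, 0, 0, 0, 0, 0, 0.3],
])

```text
t: 11.35
eef_pos: [0.5398, -0.1999, 0.2854]
tool_rot: [0.0, 0.998, 0.063, 0.002]
contact_force: [0.9, 0.3, -0.1]
gripper_width: 0.696
```

Run:
```python
from h import *
np.set_printoptions(precision=4,suppress=True)
def big(p,n,a,b,c,d): cv2.imwrite(f"pics/{n}.png",cv2.resize(cv2.cvtColor(p["pixels"][a:b,c:d],cv2.COLOR_RGB2BGR),None,fx=4,fy=4,interpolation=cv2.INTER_CUBIC))
s=bot.read_camera("scene");big(s,"scene7",150,300,160,360)
w=bot.read_camera("wrist");save(w,"wrist7")
o=bot.get_obs();print(o["eef_pos"],o["tool_rot"],o["contact_force"])
for P,n in((s,'scene'),(w,"wrist")):
  for q,z in (("mould_handle_a",.11),("comb_grip",.185),("mould_mouth",.128),("mould_centre",.079),("slab_mark",.03)):
    for r in bot.pinpoint(P,q)[:2]:
      print(n,q,round(r["score"],2),np.round(r["point"],1),atz(P,r["point"],z))
```

```text
[ 0.5387 -0.1992  0.283 ] [-0.0002  0.998   0.0631 -0.0005] [ 0.522  -0.2204 -0.2374]
scene mould_handle_a 0.87 [238.5 213.4] [ 0.5142 -0.0044  0.11  ]
scene mould_handle_a 0.81 [282.2 243.1] [ 0.5325 -0.1893  0.11  ]
scene comb_grip 0.96 [258.  203.1] [ 0.5267 -0.0848  0.185 ]
scene mould_mouth 0.7 [260.  221.5] [ 0.5273 -0.0948  0.128 ]
scene mould_centre 0.75 [258.5 235.1] [ 0.5249 -0.0922  0.079 ]
scene slab_mark 0.8 [257.  249.6] [ 0.5181 -0.0952  0.03  ]
wrist mould_handle_a 0.64 [253.6 164.5] [ 0.5377 -0.1978  0.11  ]
wrist comb_grip 0.69 [253.8  44.3] [ 0.5254 -0.0972  0.185 ]
wrist mould_mouth 0.58 [252.7  47.3] [ 0.5241 -0.0953  0.128 ]
wrist mould_mouth 0.49 [337.2  72.4] [ 0.5966 -0.1056  0.128 ]
wrist mould_centre 0.72 [254.8  51.8] [ 0.5259 -0.0957  0.079 ]
```

View pics/scene7.png

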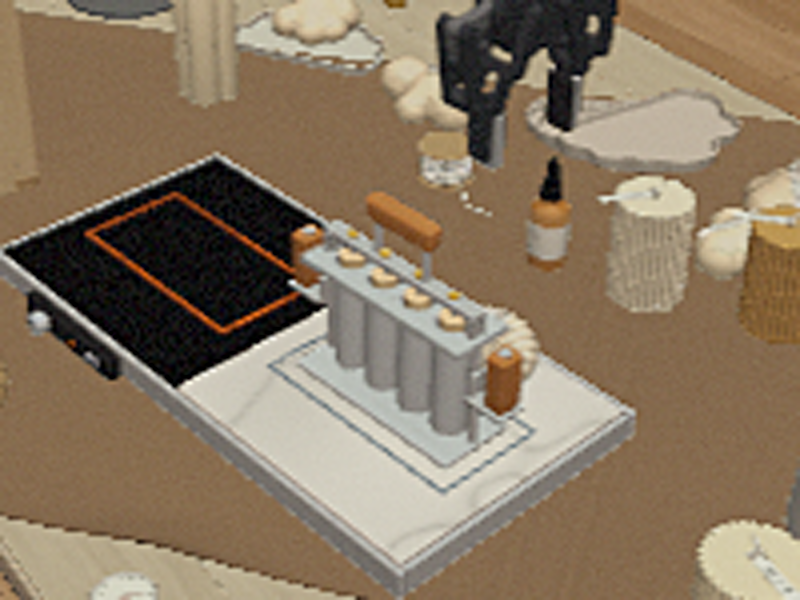

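View pics/wrist7.png

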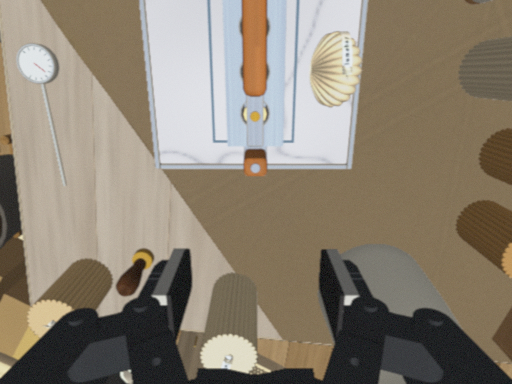

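Request:
step_arm([
  [0, -1, 0, 0, 0, 0, 0.3],
  [0, -2, 0, 0, 0, 0, 0.3],
  [0, -2.2, 0, 0, 0, 0, 0.4],
  [0, -2.2, 0, 0, 0, 0, 0.4],
  [0, -2, 0, 0, 0, 0, 0.5],
  [0, -0.95, 0.5, 0, 0, 0, 0.5],
  [0, 0, 1.5, 0, 0, 0, 0.5],
  [0, 0, 2, 0, 0, 0, 0.5],
  [0, 0, 1, 0, 0, 0, 0.5],
  [0, 0, 0, 0, 0, 0, 0.5],
  [0, 0, 0, 0, 0, 0, 0.5],
])

```text
t: 13.05
eef_pos: [0.5263, -0.0971, 0.2341]
tool_rot: [0.0, 0.998, 0.063, 0.0]
contact_force: [-0.8, 0.5, -0.1]
gripper_width: 0.499
```

Run:
```python
from h import *
np.set_printoptions(precision=4,suppress=True)
w=bot.read_camera("wrist");save(w,"wrist8")
o=bot.get_obs();print(o["eef_pos"],o["tool_rot"],o["contact_force"],o["gripper_width"])
for q,z in (("comb_grip",.195),("mould_mouth",.128),("mould_handle_a",.11)):
    for r in bot.pinpoint(w,q)[:2]:
      print(q,round(r["score"],2),np.round(r["point"],1),atz(w,r["point"],z))
for r in bot.cut_out(w,"comb_grip")[:1]:
  m=r["pixels"]; print(r["score"],m.sum())
# orange bar mask
hsv=cv2.cvtColor(w["pixels"],cv2.COLOR_RGB2HSV); M=((hsv[...,0]<18)&(hsv[...,1]>150)&(hsv[...,2]>120)).astype(np.uint8)
n,l,st,c=cv2.connectedComponentsWithStats(M)
for k in range(1,n):
  if st[k,4]>150: 
    ys,xs=np.where(l==k); print(st[k],c[k],cv2.minAreaRect(np.stack([xs,ys],1).astype(np.float32)),atz(w,c[k],.195))
```

```text
[ 0.5266 -0.0971  0.2345] [0.0001 0.998  0.0628 0.0005] [-0.7674 -0.2096  1.1739] 0.4998561775944215
comb_grip 0.97 [253.3 217.6] [ 0.5247 -0.0922  0.195 ]
mould_mouth 0.68 [253.2 191.1] [ 0.5251 -0.0991  0.128 ]
mould_handle_a 0.76 [250.4 286. ] [ 0.5348 -0.1982  0.11  ]
mould_handle_a 0.62 [256.   50.8] [0.5144 0.0028 0.11  ]
0.86 4696
[240  38  29  26 485] [253.6804  50.3732] ((254.0, 50.5), (25.0, 28.0), 90.0) [ 0.5136 -0.0021  0.195 ]
[ 242  171   25   99 2162] [254.42   218.9371] ((254.0, 220.0), (98.0, 24.0), 90.0) [ 0.5254 -0.093   0.195 ]
[244 287  23  16 216] [255.0509 293.4861] ((255.0, 294.5), (15.0, 22.0), 90.0) [ 0.5323 -0.1444  0.195 ]
```

View pics/wrist8.png

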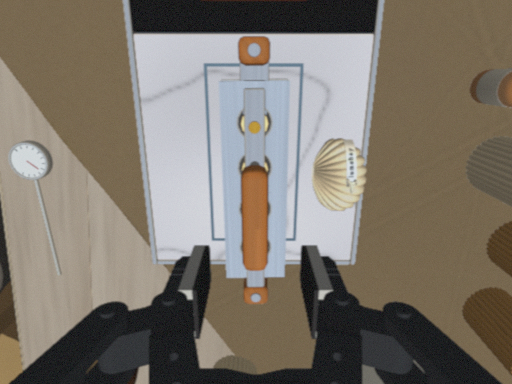

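Request:
step_arm([
  [-0.05, -0.35, 1.0, 0, 0, 0, 0.5],
  [0, 0, 1.5, 0, 0, 0, 0.5],
  [0, 0, 1.5, 0, 0, 0, 0.5],
  [0, 0, 1.5, 0, 0, 0, 0.5],
  [0, 0, 0.9, 0, 0, 0, 0.5],
  [0, 0, 0.4, 0, 0, 0, 0.5],
  [0, 0, 0, 0, 0, 0, 0.5],
  [0, 0, 0, 0, 0, 0, 0.6],
])

```text
t: 14.1
eef_pos: [0.5256, -0.0935, 0.1662]
tool_rot: [0.0, 0.998, 0.063, 0.0]
contact_force: [-0.1, -0.0, -0.3]
gripper_width: 0.397
```

Run:
```python
from h import *
w=bot.read_camera("wrist");save(w,"wrist9")
o=bot.get_obs();print(o["eef_pos"],o["tool_rot"],o["contact_force"],o["gripper_width"])
```

```text
[ 0.52568359 -0.09347006  0.16636743] [9.56085558e-07 9.98012999e-01 6.30059404e-02 5.53147949e-04] [ 0.63851113 -0.37673536  0.74592236] 0.3987255329195176
```

View pics/wrist9.png

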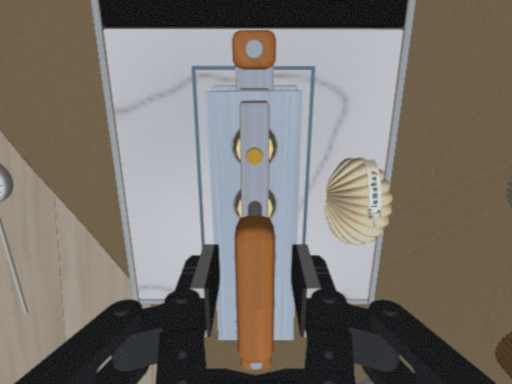

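Request:
step_arm([
  [0, 0, 0, 0, 0, 0, 0.65],
  [0, 0, 0, 0, 0, 0, 0.7],
  [0, 0, 0, 0, 0, 0, 0.75],
  [0, 0, 0, 0, 0, 0, 0.8],
  [0, 0, 0, 0, 0, 0, 0.85],
  [0, 0, 0, 0, 0, 0, 0.9],
  [0, 0, 0, 0, 0, 0, 1.0],
  [0, 0, 0, 0, 0, 0, 1.0],
  [0, 0, 0, 0, 0, 0, 1.0],
], squeeze=45)

```text
t: 15.05
eef_pos: [0.5254, -0.0934, 0.166]
tool_rot: [-0.0, 0.998, 0.063, 0.0]
contact_force: [-0.2, 0.8, 3.3]
gripper_width: 0.179
```

Run:
```python
from h import *
w=bot.read_camera("wrist");save(w,"wrist10")
s=bot.read_camera("scene");cv2.imwrite("pics/scene10.png",cv2.resize(cv2.cvtColor(s["pixels"][150:300,160:360],cv2.COLOR_RGB2BGR),None,fx=4,fy=4,interpolation=cv2.INTER_CUBIC))
o=bot.get_obs();print(o["eef_pos"],o["tool_rot"],o["contact_force"],o["torque"],o["gripper_width"])
```

```text
[ 0.5254536  -0.09340037  0.16600776] [-2.85713657e-05  9.98010093e-01  6.30538407e-02  2.57193749e-04] [-0.08410108  0.88150958  4.7605931 ] [ 0.08153193 -0.00042277 -0.01529977] 0.18125380678082512
```

View pics/scene10.png

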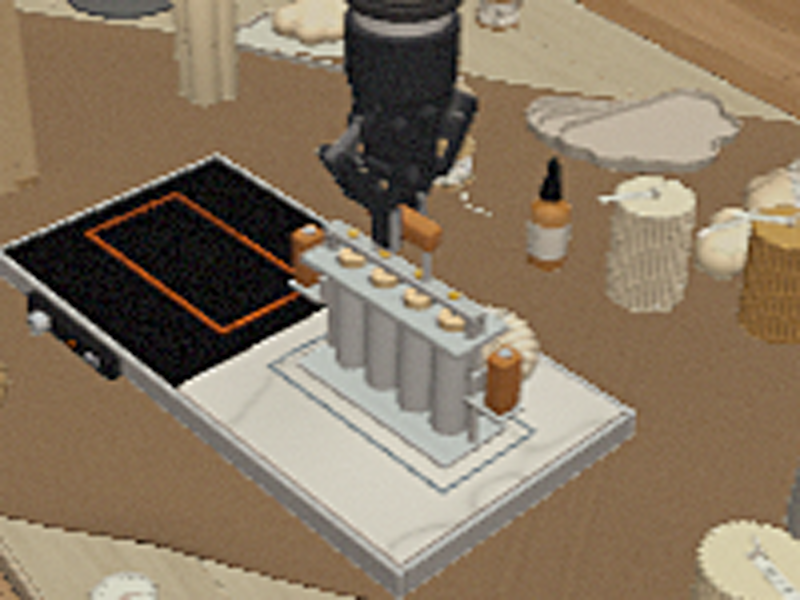

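View pics/wrist10.png

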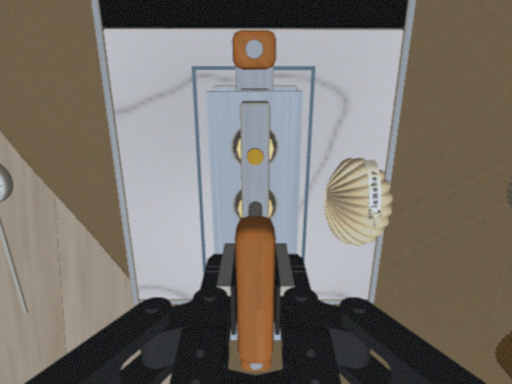

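Request:
step_arm([
  [0, 0, -0.2, 0, 0, 0, 1],
  [0, 0, -0.3, 0, 0, 0, 1],
  [0, 0, -0.4, 0, 0, 0, 1],
  [0, 0, -0.5, 0, 0, 0, 1],
  [0, 0, -0.5, 0, 0, 0, 1],
  [0, 0, -0.5, 0, 0, 0, 1],
  [0, 0, -0.4, 0, 0, 0, 1],
  [0, 0, -0.2, 0, 0, 0, 1],
])

```text
t: 15.95
eef_pos: [0.5254, -0.0934, 0.1963]
tool_rot: [-0.0, 0.998, 0.063, 0.0]
contact_force: [0.8, 0.1, -1.5]
gripper_width: 0.178
```

Run:
```python
from h import *
s=bot.read_camera("scene");cv2.imwrite("pics/scene11.png",cv2.resize(cv2.cvtColor(s["pixels"][150:300,160:360],cv2.COLOR_RGB2BGR),None,fx=4,fy=4,interpolation=cv2.INTER_CUBIC))
o=bot.get_obs();print(o["eef_pos"],o["tool_rot"],o["contact_force"],o["torque"],o["gripper_width"])
```

```text
[ 0.52553533 -0.09343371  0.19647591] [-2.71019143e-05  9.98009249e-01  6.30658778e-02  4.82773967e-04] [-0.4949015  -0.23598955 -0.72455924] [ 0.00830881 -0.0148509  -0.02906051] 0.17723242645644763
```

View pics/scene11.png

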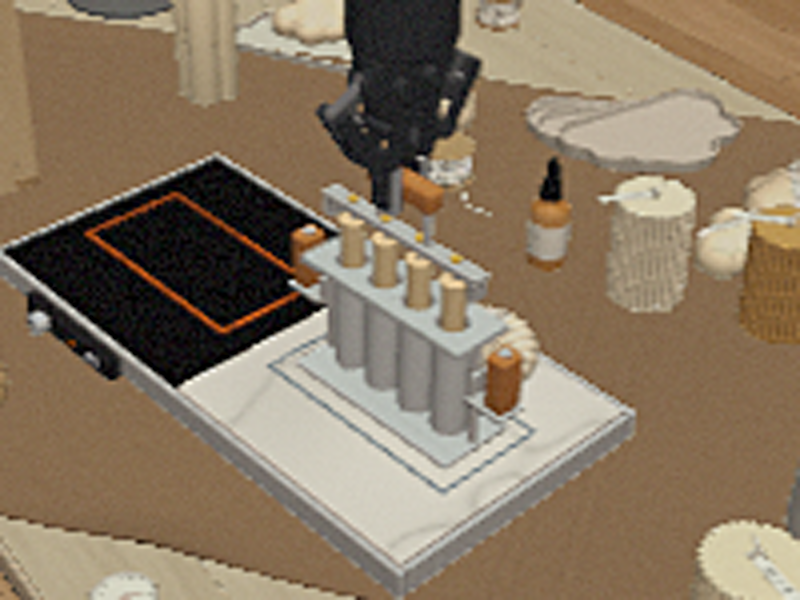

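Candles rise straight, the mould stays put. Continuing another 8.5 cm.

Request:
step_arm([
  [0, 0, -0.3, 0, 0, 0, 1],
  [0, 0, -0.5, 0, 0, 0, 1],
  [0, 0, -0.5, 0, 0, 0, 1],
  [0, 0, -0.5, 0, 0, 0, 1],
  [0, 0, -0.5, 0, 0, 0, 1],
  [0, 0, -0.5, 0, 0, 0, 1],
  [0, 0, -0.5, 0, 0, 0, 1],
  [0, 0, -0.5, 0, 0, 0, 1],
  [0, 0, -0.5, 0, 0, 0, 1],
  [0, 0, -0.5, 0, 0, 0, 1],
  [0, 0, -0.5, 0, 0, 0, 1],
  [0, 0, -0.5, 0, 0, 0, 1],
  [0, 0, -0.5, 0, 0, 0, 1],
  [0, 0, -0.5, 0, 0, 0, 1],
  [0, 0, -0.5, 0, 0, 0, 1],
  [0, 0, -0.5, 0, 0, 0, 1],
  [0, 0, -0.4, 0, 0, 0, 1],
  [0, 0, -0.3, 0, 0, 0, 1],
  [0, 0, -0.2, 0, 0, 0, 1],
  [0, 0, -0.1, 0, 0, 0, 1],
])

```text
t: 18.0
eef_pos: [0.5252, -0.0934, 0.2839]
tool_rot: [-0.0, 0.998, 0.063, 0.0]
contact_force: [-0.0, -0.3, -1.6]
gripper_width: 0.179
```

Request:
step_arm([
  [0, 0, 0, 0, 0, 0, 1],
  [0, 0, 0, 0, 0, 0, 1],
  [0, 0, 0, 0, 0, 0, 1],
  [0, 0, 0, 0, 0, 0, 1],
  [0, 0, 0, 0, 0, 0, 1],
  [0, 0, 0, 0, 0, 0, 1],
  [0, 0, 0, 0, 0, 0, 1],
  [0, 0, 0, 0, 0, 0, 1],
])

```text
t: 18.8
eef_pos: [0.5252, -0.0934, 0.2838]
tool_rot: [-0.0, 0.998, 0.063, -0.0]
contact_force: [0.1, 0.4, -1.2]
gripper_width: 0.183
```

Run:
```python
from h import *
s=bot.read_camera("scene");cv2.imwrite("pics/scene12.png",cv2.resize(cv2.cvtColor(s["pixels"][150:300,160:360],cv2.COLOR_RGB2BGR),None,fx=4,fy=4,interpolation=cv2.INTER_CUBIC))
o=bot.get_obs();print(o["eef_pos"],o["tool_rot"],o["contact_force"],o["gripper_width"])
w=bot.read_camera("wrist");save(w,"wrist12")
for q,z in (("candle_tips",o["eef_pos"][2]+.019-.14),("mould_mouth",.128),("mould_centre",.079),("mould_handle_a",.11)):
    for r in bot.pinpoint(s,q)[:2]:
      print(q,round(r["score"],2),np.round(r["point"],1),atz(s,r["point"],z))
```

```text
[ 0.52523015 -0.09344024  0.28382178] [-1.23549300e-06  9.98011736e-01  6.30283554e-02  1.59851365e-05] [ 0.75026615 -0.31870284 -1.54600481] 0.17636477220744876
candle_tips 0.77 [259.6 213.5] [ 0.51961404 -0.10244881  0.16282178]
candle_tips 0.28 [206.8 211.3] [ 0.40586454 -0.00986929  0.16282178]
mould_mouth 0.7 [261.  223.3] [ 0.5245027  -0.10339445  0.128     ]
mould_handle_a 0.87 [283.4 239.1] [ 0.54609079 -0.17778393  0.11      ]
mould_handle_a 0.8 [239.  213.2] [ 0.5159998  -0.00439116  0.11      ]
```

View pics/scene12.png

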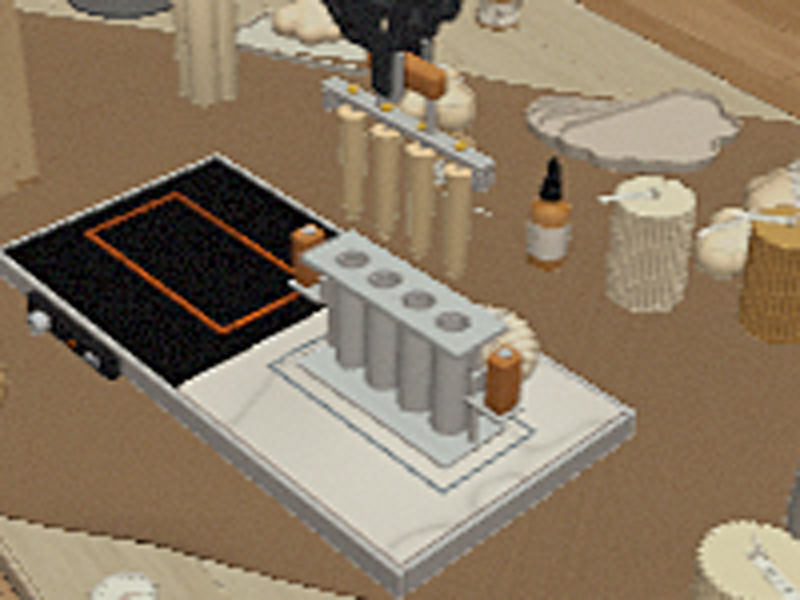

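View pics/wrist12.png

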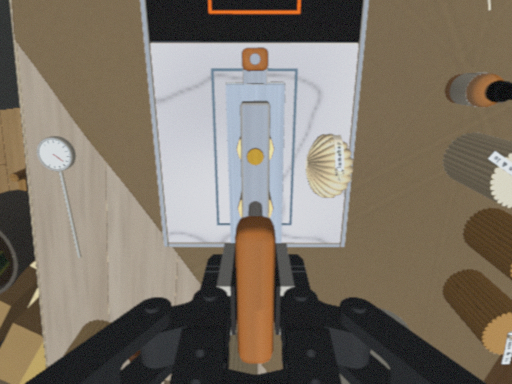

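Run:
```python
from h import *
s=bot.read_camera("scene")
i=cv2.resize(cv2.cvtColor(s["pixels"][160:225,230:295],cv2.COLOR_RGB2BGR),None,fx=9,fy=9,interpolation=cv2.INTER_CUBIC)
o=bot.get_obs();e=o["eef_pos"];a=np.radians(7.2)
for y in(-.051,-.017,.017,.051):
  for z in (.019-.14,.019-.037):
    w=(e[0]-np.sin(a)*y,e[1]+np.cos(a)*y,e[2]+z);u=proj(s,w)
    cv2.circle(i,(int((u[0]-230)*9+4),int((u[1]-160)*9+4)),3,(0,0,255),-1)
cv2.imwrite("pics/scene13.png",i)
```

```text
(no output)
```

View pics/scene13.png

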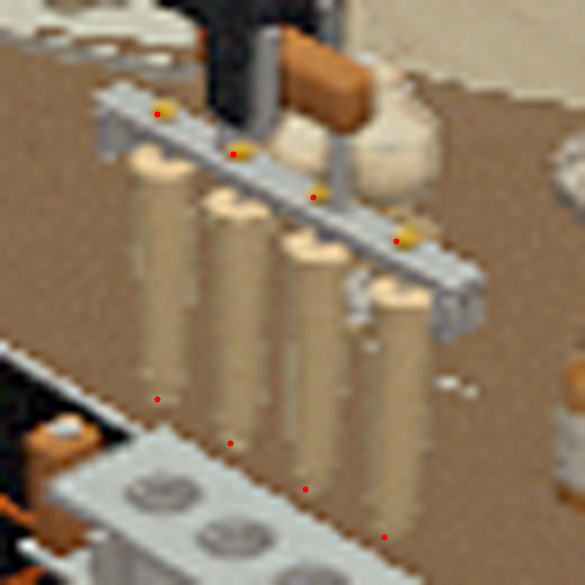

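```bash
python3 -c "
from station import bot
print(bot.hand_in()); print(bot.get_obs()['t'])"
```

```text
the job is handed in; nothing more can be done
None
the job is handed in; nothing more can be done
```

I slid the mould by its leading handle along the station onto the marble outline. I then gripped the comb's bar at its middle and drew the four candles straight up. I handed in at about 19 s, still holding them over the mould; the hand-in gives no verdict.

**Mould:** the last picture shows it upright with its foot plate inside the outline. I measured it about 4–5 mm short along the outline's y and corrected by 5 mm. Afterwards I checked that only by eye and with the networks.

**Candles:** the tips were about 35 mm above the mould's top. The strip pins and the tips fell within about 1–2 pixels of a level comb's projection, and the arm was still with the bar gripped.

**Disagreement:** the networks' estimates of the mould's centre differed by up to about 1 cm between cameras (y from -0.092 to -0.103 m). I relied on the outline and foot plate edges in the pictures instead.

**Bystanders:** none looked moved in the pictures, but I did not measure them.

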